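Collect the saw pieces that match the sample in the vise

TASK

Two square tubes and two U-channels lie mixed in the saw's catch tray, and the sample lying between the jaws of the vise shows which of the two is wanted. Put both pieces of that kind from the tray, and that sample too, into the tote, each lying flat on its floor and none on top of another; leave the other kind in the tray and the other sample where it lies on the wooden block. With all three in the tote, then swing the saw's restart lever fully over, away from the robot; do not disturb the hammer, the can or the mug.

Things in the scene. Friction and masses are not known exactly. Their poses are not given: they have to be found in the camera images.
- tray: fixed green-painted sheet-metal catch tray of the saw, open-topped, 320 x 280 x 32 mm outside (x, y, z), wall and floor 4 mm, a chute rising from its +y side to about 120 mm height, 250 mm away; origin under its centre. Two tubes and two channels lie in it mixed, two by two, long sides roughly along its x
- tray_floor (a point): centre of the tray's inner floor, 4 mm above its underside; axes of the tray
- tote: fixed grey plastic tote, open-topped, 200 x 320 x 68 mm outside (x, y, z), wall and floor 5 mm, with a rim; empty at the start; origin under its centre
- tote_floor (a point): centre of the tote's inner floor (190 x 310 mm inside), 5 mm above its underside; axes of the tote
- vise: fixed low grey machine vise, 200 x 100 mm (x, y); flat bed 50 mm high, two jaws standing 28 mm above the bed, 130 mm apart along x, at the ends of the sample that lies loose between them; the sides (y) are free; screw and cross bar towards -x; origin under its centre
- block: fixed plain wooden block, 120 x 110 x 50 mm (x, y, z), beyond the vise; the other sample lies on it; origin under its centre
- tube1: piece of bare steel square tube, 110 mm long along its x axis, 36 mm wide (y) and 36 mm high (z), open at both ends, wall 4 mm, lying in the tray; origin at the centre of its underside
- tube2: piece of bare steel square tube, 110 mm long along its x axis, 36 mm wide (y) and 36 mm high (z), open at both ends, wall 4 mm, lying in the tray; origin at the centre of its underside
- channel1: piece of bare steel U-channel, 110 mm long along its x axis, 46 mm wide (y) and 28 mm high (z), the open side of the U up, walls 5 mm; grip it across its outer faces, lying in the tray; origin at the centre of its underside
- channel2: piece of bare steel U-channel, 110 mm long along its x axis, 46 mm wide (y) and 28 mm high (z), the open side of the U up, walls 5 mm; grip it across its outer faces, lying in the tray; origin at the centre of its underside
- tube_sample: piece of bare steel square tube, 110 mm long along its x axis, 36 mm wide (y) and 36 mm high (z), open at both ends, wall 4 mm, loose, lying either in the vise or on the wooden block; origin at the centre of its underside
- channel_sample: piece of bare steel U-channel, 110 mm long along its x axis, 46 mm wide (y) and 28 mm high (z), the open side of the U up, walls 5 mm; grip it across its outer faces, loose, lying either in the vise or on the wooden block; origin at the centre of its underside
- tube1_mid (a point): middle of tube1, 18 mm above its underside
- tube2_mid (a point): middle of tube2, 18 mm above its underside
- tube_sample_mid (a point): middle of tube_sample, 18 mm above its underside
- channel1_mid (a point): middle of channel1, 14 mm above its underside
- channel2_mid (a point): middle of channel2, 14 mm above its underside
- channel_sample_mid (a point): middle of channel_sample, 14 mm above its underside
- lever (a joint): angle of the saw's restart lever (rad): 0 = leaning towards the robot (-x), 0.5 = upright, 1.0 = fully over, leaning away from the robot (+x) against its stop; it turns with light friction and stays where it is left
- lever_tip (a point): tip of the black 80 mm lever, which stands on a small grey switch block beyond the tote, beside the wooden block; the lever turns about a y axis 22 mm above the bench, under its middle position; round knob 26 mm across, centred on this point
- hammer: a hammer lying on the bench to the right of the tote, its handle towards the robot, a bystander; origin under its middle
- can: a closed steel can, 80 mm across and 110 mm high, standing beyond the tote, a bystander; origin at the centre of its underside
- mug: a white mug, 80 mm across and 90 mm high, standing beyond the tray, a bystander; origin at the centre of its underside

How it is judged:
By the outcome, as a careful person would: the job done as asked, in the order asked, and still so for the second after the job is handed in, with the robot touching nothing.
It also fails if it takes over 72 s, if anything falls off the work surface, if the arm or the gripper's body presses on something with over 40 N, if the wrist force passes 120 N, or if a joint passes its speed limit or range.

ROBOT

A 7-joint arm with a two-finger parallel gripper is mounted at the origin on the work surface. World frame = base frame: x ahead of the robot, y to its left, z up, the work surface at z = 0. Lengths are in m, angles in rad, forces in N, time in s.
With the tool pointing down it reaches from about 0.4 to 0.85 m from the base axis. Payload 4.5 kg.
Tool frame: the origin (TCP) lies midway between the tips of the shut fingers; the grasp point (between the pads) lies 19 mm behind it; z points along the fingers, y is the line along which they close (so a half turn about z gives the same grasp; the last joint's range is limited). The gripper opens to 88 mm and grips with 3 to 60 N. Pads are 18 mm wide; open, the fingers measure 123 mm over their backs; the gripper's body (75 mm by 187 mm) begins 45 mm behind the grasp point.
Start: joints at [1.268, 0.689, -0.195, 1.565, 0.157, 0.902, -0.215], TCP at [0.207, -0.59, 0.239] pointing down, gripper open.
Joint ranges: [-3.01, 3.01], [-0.46, 2.08], [-1.47, 1.51], [0.13, 2.56], [-1, 4.14], [0.04, 2.09], [-2.66, 2.66]. Speed limits (rad/s): [2.57, 2.57, 3.14, 3.14, 3.14, 3.14, 3.14].

INTERFACE

Orientations are given as a unit quaternion [x, y, z, w].
In Python, from plant import r gives the robot as it stands.
- The arm moves only by the tool move_arm, never from a script. Its argument "targets" is a list that holds one entry, the list of rows, each a list of 7 numbers: the opening, from 0 (shut) to 1 (fully open), then the shift along the tool's x, y, z in mm, then the turn, a rotation vector about the tool's x, y, z in degrees. In form: [[[claw, dx, dy, dz, ax, ay, az], ...]]. A call has 1 to 10 rows; each row is the pose to reach, as a shift and turn from the pose commanded when the call began, along the tool's axes at that moment; what a row does not reach only later rows make up. A row lasts 1/8 s, in which the tool goes at most 62.5 mm and 10.7 degrees, less where a joint would pass 70% of its speed; a pose out of reach is approached as far as the arm can. A call with a gripper value outside its range is refused whole. The fingers move at their own pace and stop on an object; "newtons" is the grip in N (left out, the last holds). Time passes only in rows, so rows that repeat a pose let the fingers close. It gives the time, the measured TCP pose, the force, the opening and the grip force at its end, in the units of the state.
- r.get_state(): the state, without advancing time (a new reading comes with each control period).
- r.snapshot(name): name is "scene" or "side" or "wrist"; returns the picture (400x640x3 uint8, red, green, blue); there is no depth.
- r.camera_info(name): a dict with "fx", "fy", "cx", "cy" (pixels), "R" (3x3) and "t" (3): a world point X has camera coordinates R X + t. Camera axes: x right, y down, z forward; pixel columns grow to the right and rows downward; lengths in m; the calibration is good to about 2 mm. A picture is of the moment at which its call begins: read the wrist's pose just before it. camera_info takes no time and is no camera call; for the wrist camera it gives the pose at the moment of the call.
- r.finish_job(): hands the job in; it is judged then, once.
The state is a dict: "clock": time; "q": joint angles; "qd": joint speeds; "joint_torque": joint torques, N m; "tool_pos": TCP position; "eef_rot": TCP orientation; "contact_force": force on the tool from outside, world axes, zero at the start; "moment": the same for the moment, N m; "opening": opening from 0.0 (shut) to 1.0 (fully open); "finger_force": force on a finger pad.
Only numpy, scipy, OpenCV 4.12 (cv2) and the standard library are available. Lean on these libraries where they do the work, as an engineer would, in place of code of your own. Each camera call takes 0.05 s, during which the arm holds its last target. There are 200 camera calls.

## Working session

There is one attempt and no reset: what is moved stays moved. The work goes in short steps, Python scripts to look and compute and a tool call to move; the robot and the scene stay as the last step left them, time stands still between calls to the robot, and variables do not carry over. Pictures are saved under pics/ and viewed, at most 10 in all, crops included, and the job is handed in when it is done.

Besides the shell and the picture viewer there is one more tool, called after ">>>" by a JSON object that holds its "op" and its "data", one argument or row to a line. move_arm: Moves the arm, as the interface text tells. Its arguments: {"type":"object","properties":{"targets":{"type":"array","items":{"type":"array","items":{"type":"array","items":{"type":"number"}}}},"newtons":{"type":"number"}},"required":["targets"]}

```bash
mkdir -p pics; ls; python3 - <<'E'
from plant import r
import cv2,numpy as np
s=r.get_state();print({k:np.round(v,3).tolist() for k,v in s.items()})
for n in("scene","side","wrist"):
    i=r.camera_info(n);print(n,{k:np.round(v,4).tolist() for k,v in i.items()})
    cv2.imwrite(f"pics/{n}0.png",r.snapshot(n)[:,:,::-1])
E
```

```text
pics
{'clock': 0.0, 'q': [1.268, 0.69, -0.195, 1.566, 0.157, 0.903, -0.215], 'qd': [-0.001, 0.002, 0.001, -0.001, 0.001, -0.0, 0.0], 'joint_torque': [0.0, -52.756, -1.267, -15.343, -0.053, 0.007, 0.0], 'tool_pos': [0.206, -0.589, 0.238], 'eef_rot': [0.986, 0.168, -0.0, -0.001], 'contact_force': [0.699, 0.128, -0.132], 'moment': [-0.021, -0.034, -0.009], 'finger_force': 0.0, 'opening': 1.0}
scene {'fx': 427.933, 'fy': 427.933, 'cx': 318.194, 'cy': 206.2821, 'R': [[-0.8333, 0.5527, 0.0123], [0.2966, 0.4658, -0.8337], [-0.4665, -0.6911, -0.552]], 't': [0.5596, -0.0427, 1.6617]}
side {'fx': 464.6185, 'fy': 464.6185, 'cx': 319.3172, 'cy': 197.4295, 'R': [[-0.8485, -0.529, 0.0143], [-0.3224, 0.4951, -0.8068], [0.4197, -0.6892, -0.5907]], 't': [0.4373, 0.317, 0.9916]}
wrist {'fx': 303.6184, 'fy': 303.6184, 'cx': 318.5851, 'cy': 200.7427, 'R': [[0.3305, -0.9438, -0.0018], [-0.8931, -0.3134, 0.3228], [-0.3052, -0.1051, -0.9465]], 't': [-0.6235, -0.0447, 0.391]}
```

View pics/scene0.png

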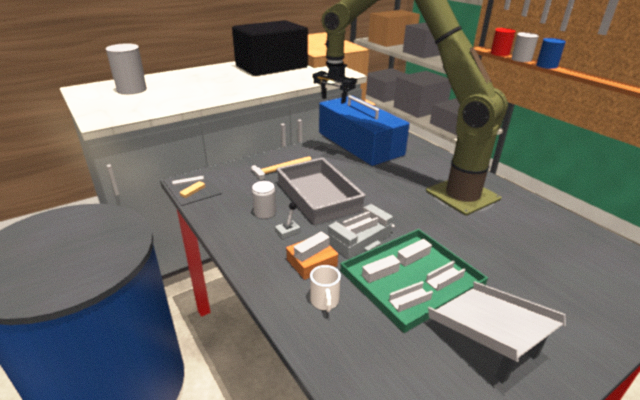

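View pics/side0.png

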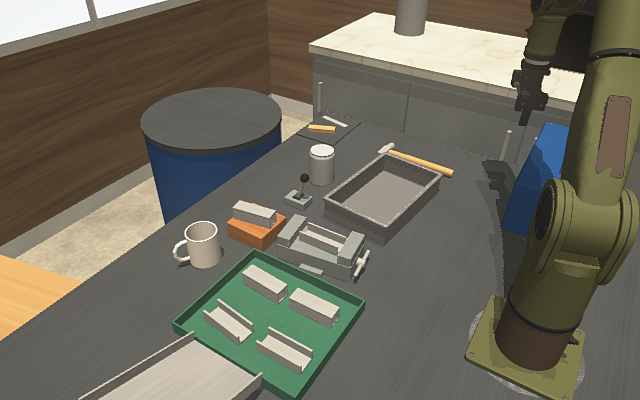

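Both views show two tubes and two channels in the tray. The vise sample (side px ~323,238) looks like a channel, and the block sample (254,212) like a tube. I'll zoom in to confirm and read the edges.

```bash
python3 - <<'E'
import cv2
a=cv2.imread("pics/side0.png")[165:385,170:450]
cv2.imwrite("pics/c1.png",cv2.resize(a,None,fx=2.7,fy=2.7,interpolation=cv2.INTER_CUBIC))
a=cv2.imread("pics/scene0.png")[150:330,245:495]
cv2.imwrite("pics/c2.png",cv2.resize(a,None,fx=3.2,fy=3.2,interpolation=cv2.INTER_CUBIC))
E
```

```text
(no output)
```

View pics/c1.png

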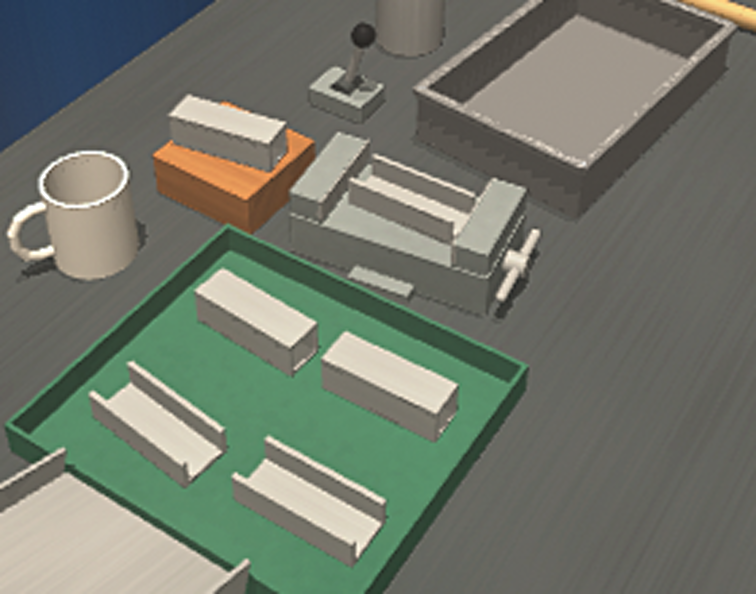

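View pics/c2.png

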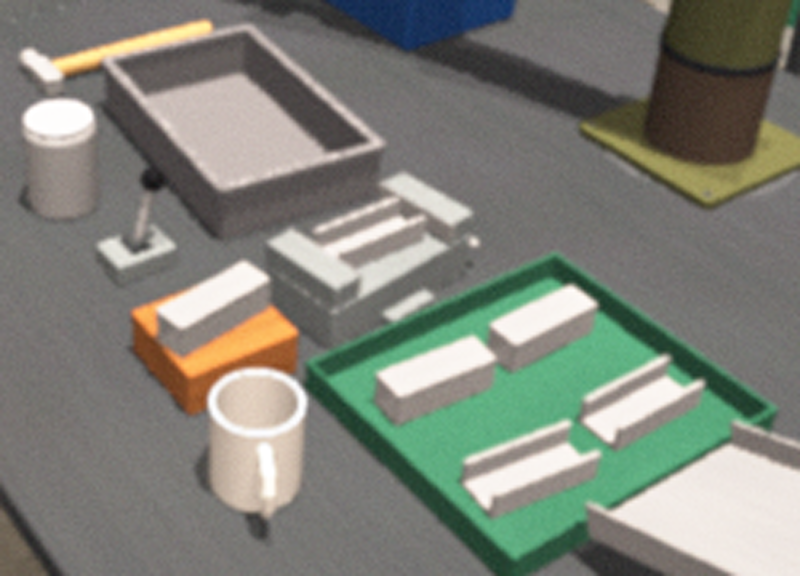

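The vise sample is a U-channel, so channels are wanted. The tray channels are at c1 crop (160,420) and (310,500). Next I cast rays onto the known heights.

```bash
cat > h.py <<'E'
import numpy as np
from plant import r
def ray(n,u,v,i=None):
    i=i or r.camera_info(n);R=np.array(i["R"]);t=np.array(i["t"])
    d=R.T@[(u-i["cx"])/i["fx"],(v-i["cy"])/i["fy"],1];return -R.T@t,d
def at(n,u,v,z,i=None):
    c,d=ray(n,u,v,i);return (c+d*(z-c[2])/d[2])[:2]
c1=lambda p:("side",p[0]/2.7+170,p[1]/2.7+165)
c2=lambda p:("scene",p[0]/3.2+245,p[1]/3.2+150)
def tri(a,b):
    (p,d),(q,e)=ray(*a),ray(*b)
    s=np.linalg.lstsq(np.c_[d,-e],q-p,rcond=None)[0];return (p+d*s[0]+q+e*s[1])/2,np.linalg.norm(p+d*s[0]-q-e*s[1])
E
python3 - <<'E'
from h import *
np.set_printoptions(precision=4,suppress=True)
def S(nm,f,z,*P):
    X=np.array([at(*f(p),z) for p in P]);print(nm,X.tolist() and np.round(X,3).tolist(),"mean",X.mean(0))
S("chL side",c1,.032,(91,394),(187,462),(226,433),(130,363))
S("chR side",c1,.032,(234,475),(355,545),(385,500),(267,438))
S("chL scene",c2,.032,(488,513),(600,455),(570,422),(463,478))
S("chR scene",c2,.032,(612,443),(703,382),(669,357),(583,408))
S("vise side",c1,.078,(351,181),(455,222),(477,195),(375,156))
S("vise scene",c2,.078,(425,216),(396,199),(316,232))
S("jaws scene",c2,.078,(268,242),(288,230),(358,274),(350,290),(382,185),(402,175),(470,210))
S("jaws side",c1,.078,(343,134),(370,140),(318,217),(290,212),(495,180),(526,188),(487,273),(455,262))
S("tray side",c1,.032,(227,228),(527,368),(8,428)); S("tray scene",c2,.032,(308,368),(555,256),(775,410),(510,570))
S("tote side",c1,.068,(416,90),(583,166),(735,28)); S("tote scene",c2,.068,(105,62),(248,28),(383,145),(220,190))
S("block scene",c2,.05,(133,318),(195,372),(297,325)); S("blk side",c1,.05,(153,156),(249,198),(315,148))
S("tubesample scene",c2,.086,(158,313),(178,330),(270,282),(243,263))
print("knob",tri(c1((363,36)),c2((152,179))))
S("can",c2,.11,(58,120)); S("mug",c2,.09,(257,397))
S("hammer",c2,.01,(40,70),(210,28))
E
```

```text
chL side [[0.617, 0.315], [0.509, 0.324], [0.501, 0.286], [0.613, 0.273]] mean [0.5603 0.2996]
chR side [[0.472, 0.314], [0.361, 0.315], [0.363, 0.271], [0.471, 0.273]] mean [0.4166 0.2933]
chL scene [[0.639, 0.326], [0.513, 0.329], [0.506, 0.286], [0.63, 0.286]] mean [0.5721 0.3069]
chR scene [[0.494, 0.325], [0.364, 0.315], [0.364, 0.274], [0.483, 0.279]] mean [0.4261 0.2981]
vise side [[0.558, 0.025], [0.449, 0.021], [0.45, -0.021], [0.559, -0.018]] mean [0.5041 0.0018]
vise scene [[0.454, 0.021], [0.459, -0.019], [0.564, -0.017]] mean [ 0.4921 -0.0049]
jaws scene [[0.614, -0.028], [0.585, -0.034], [0.571, 0.061], [0.592, 0.076], [0.455, -0.047], [0.425, -0.051], [0.408, 0.037]] mean [0.5213 0.0019]
jaws side [[0.604, -0.029], [0.577, -0.035], [0.555, 0.082], [0.58, 0.09], [0.446, -0.049], [0.417, -0.054], [0.394, 0.062], [0.423, 0.065]] mean [0.4995 0.0165]
tray side [[0.648, 0.1], [0.332, 0.1], [0.648, 0.375]] mean [0.5431 0.1914]
tray scene [[0.658, 0.103], [0.341, 0.1], [0.339, 0.375], [0.665, 0.38]] mean [0.5008 0.2395]
tote side [[0.589, -0.141], [0.391, -0.124], [0.352, -0.435]] mean [ 0.4437 -0.2331]
tote scene [[0.561, -0.454], [0.362, -0.436], [0.393, -0.121], [0.595, -0.143]] mean [ 0.478  -0.2888]
block scene [[0.768, -0.028], [0.76, 0.068], [0.644, 0.064]] mean [0.724  0.0346]
blk side [[0.761, 0.072], [0.644, 0.071], [0.635, -0.024]] mean [0.6796 0.0394]
tubesample scene [[0.767, 0.017], [0.764, 0.047], [0.655, 0.034], [0.66, -0.004]] mean [0.7114 0.0232]
knob (array([ 0.6671, -0.1611,  0.0963]), np.float64(0.002127581916455548))
can [[0.703, -0.299]] mean [ 0.7034 -0.2988]
mug [[0.757, 0.161]] mean [0.7567 0.1611]
hammer [[0.593, -0.575], [0.342, -0.557]] mean [ 0.4675 -0.5659]
```

```bash
cat >> h.py <<'E'
from scipy.spatial.transform import Rotation as Ro
def go(*W):
    "world targets (x,y,z,yaw_deg of tool x) -> row numbers"
    s=r.get_state();R=Ro.from_quat(s["eef_rot"])
    for x,y,z,a in W:
        T=Ro.from_euler("z",a,degrees=True)*Ro.from_euler("x",180,degrees=True)
        print(np.round(R.inv().apply(np.array([x,y,z])-s["tool_pos"])*1e3),np.round((R.inv()*T).as_rotvec(degrees=True),1))
E
python3 -c "
from h import *
go((.504,.0,.22,2))
# tubes' lower edges in tray
print([at(*c1(p),.004) for p in ((197,318),(292,372),(323,392),(434,438))])"
```

```text
[ 476. -458.   19.] [-0.1  0.  17.3]
[array([0.617643  , 0.18440925]), array([0.50948753, 0.18918907]), array([0.47473874, 0.19275343]), array([0.37168608, 0.18316559])]
```

>>> {"op": "move_arm", "data": {
  "targets": [
    [[0.8,238,-229,10,0,0,10],[0.8,476,-458,19,0,0,17],[0.8,476,-458,19,0,0,17],[0.8,476,-458,19,0,0,17],[0.8,476,-458,19,0,0,17],[0.8,476,-458,19,0,0,17],[0.8,476,-458,19,0,0,17],[0.8,476,-458,19,0,0,17],[0.8,476,-458,19,0,0,17],[0.8,476,-458,19,0,0,17]]
  ],
  "newtons": 30
}}

```text
clock: 1.4
tool_pos: [0.489, -0.0304, 0.2207]
eef_rot: [1.0, 0.02, 0.0, 0.0]
contact_force: [0.9, -0.9, 0.6]
opening: 0.802
finger_force: 0.0
```

>>> {"op": "move_arm", "data": {
  "targets": [
    [[0.8,0,0,0,0,0,0]]
  ]
}}

```text
clock: 1.52
tool_pos: [0.4906, -0.0258, 0.2205]
eef_rot: [1.0, 0.026, 0.001, -0.002]
contact_force: [-0.1, -1.1, -0.1]
opening: 0.802
finger_force: 0.0
```

```bash
python3 - <<'E'
from h import *
import cv2
s=r.get_state();print(s["clock"],s["tool_pos"],s["eef_rot"],s["opening"])
go((.504,.0,.22,2))
i=r.camera_info("wrist");im=r.snapshot("wrist")[:,:,::-1].copy();print(-np.array(i["R"]).T@i["t"])
cv2.imwrite("pics/w1.png",im)
E
```

```text
1.525 [ 0.4905978  -0.02579742  0.22051674] [ 0.99967121  0.02556954  0.00108939 -0.00157454] 0.8019823905473922
[ 15. -25.   1.] [-0.2 -0.1  0.9]
[ 0.57399435 -0.02160414  0.3660576 ]
```

View pics/w1.png

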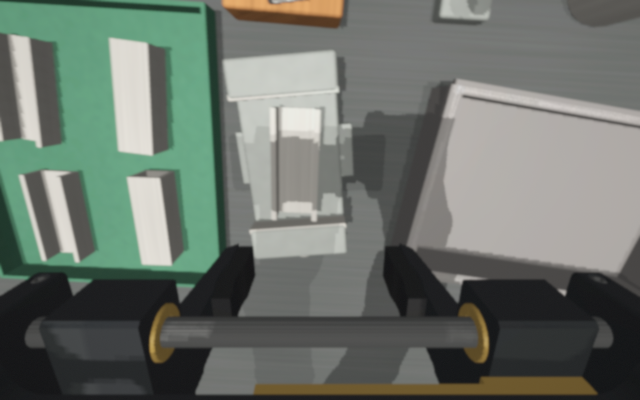

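The wrist view has the vise channel at about (297,160), the tray channels at (28,90) and (58,215), and the tote on the right with corners near (457,85) and (413,250).

```bash
python3 - <<'E'
from h import *
def S(nm,z,*P):
    X=np.array([at("wrist",*p,z) for p in P]);print(nm,np.round(X,3).tolist(),"mean",X.mean(0).round(4))
S("vise",.078,(270,108),(273,213),(319,217),(325,108))
S("chL",.032,(12,36),(38,147),(60,143),(55,40))
S("chR",.032,(22,176),(43,262),(95,258),(78,170))
S("tote",.068,(457,82),(410,248))
S("jaw",.078,(225,60),(335,52),(339,90),(229,98),(250,231),(345,224))
go((.504,.0,.14,2),(.504,0,.06,2))
E
```

```text
vise [[0.561, 0.018], [0.459, 0.016], [0.457, -0.031], [0.564, -0.031]] mean [ 0.5104 -0.007 ]
chL [[0.616, 0.278], [0.507, 0.28], [0.512, 0.255], [0.614, 0.237]] mean [0.5623 0.2622]
chR [[0.473, 0.306], [0.362, 0.31], [0.371, 0.244], [0.483, 0.241]] mean [0.4223 0.2752]
tote [[0.592, -0.151], [0.421, -0.132]] mean [ 0.5064 -0.1416]
jaw [[0.599, 0.057], [0.61, -0.038], [0.58, -0.043], [0.568, 0.055], [0.438, 0.04], [0.451, -0.058]] mean [0.541  0.0022]
[ 16. -29.  80.] [-0.  -0.   0.6]
[ 16. -29. 160.] [-0.  -0.   0.6]
```

>>> {"op": "move_arm", "data": {
  "targets": [
    [[0.8,16,-31,50,0,0,1],[0.8,16,-31,90,0,0,1],[0.8,16,-31,90,0,0,1],[0.8,16,-31,90,0,0,1]]
  ]
}}

```text
clock: 2.08
tool_pos: [0.5032, -0.0024, 0.1318]
eef_rot: [1.0, 0.01, 0.0, 0.0]
contact_force: [0.8, -0.4, -1.0]
opening: 0.8
finger_force: 0.0
```

```bash
python3 - <<'E'
from h import *
s=r.get_state();print(s["clock"],s["tool_pos"],s["qd"])
go((.506,-.003,.06,1),(.506,-.003,.2,1),(.506,0,.1,1))
E
```

```text
2.075 [ 0.50322362 -0.00238755  0.13182004] [-0.00260918 -0.02356509 -0.00234686 -0.01104402 -0.00097799 -0.00501847
 -0.00081176]
[ 3.  1. 72.] [ 0.1 -0.   0.1]
[  3.   1. -68.] [ 0.1 -0.   0.1]
[ 3. -2. 32.] [ 0.1 -0.   0.1]
```

>>> {"op": "move_arm", "data": {
  "targets": [
    [[0.8,3,1,40,0,0,0],[0.8,3,1,62,0,0,0],[0.8,3,1,71,0,0,0],[0.8,3,1,71,0,0,0],[0.3,3,1,71,0,0,0],[0.3,3,1,71,0,0,0],[0.3,3,1,71,0,0,0],[0.3,3,1,71,0,0,0],[0.3,3,1,71,0,0,0]]
  ]
}}

```text
clock: 3.2
tool_pos: [0.5065, -0.001, 0.0604]
eef_rot: [1.0, 0.012, 0.001, -0.0]
contact_force: [-0.1, 2.6, 6.9]
opening: 0.521
finger_force: 30.0
```

>>> {"op": "move_arm", "data": {
  "targets": [
    [[0.3,0,0,-40,0,0,0],[0.3,0,0,-80,0,0,0]]
  ]
}}

```text
clock: 3.45
tool_pos: [0.5051, -0.0018, 0.1399]
eef_rot: [1.0, 0.011, -0.001, 0.0]
contact_force: [0.5, 0.1, -3.3]
opening: 0.521
finger_force: 30.0
```

```bash
python3 - <<'E'
from h import *
go((.463,-.378,.15,-6))
E
```

```text
[-51. 375. -10.] [0.  0.2 7.3]
```

>>> {"op": "move_arm", "data": {
  "targets": [
    [[0.3,-7,50,-10,0,0,1],[0.3,-15,110,-10,0,0,2],[0.3,-23,170,-10,0,0,3],[0.3,-31,230,-10,0,0,5],[0.3,-39,290,-10,0,0,7],[0.3,-47,345,-10,0,0,7],[0.3,-51,375,-10,0,0,7],[0.3,-51,375,-10,0,0,7],[0.3,-51,375,-10,0,0,7]]
  ]
}}

```text
clock: 4.58
tool_pos: [0.4633, -0.3761, 0.1491]
eef_rot: [0.999, -0.049, -0.001, -0.001]
contact_force: [0.8, 0.5, -5.2]
opening: 0.521
finger_force: 30.0
```

```bash
python3 - <<'E'
from h import *
import cv2
s=r.get_state();print(s["clock"],s["tool_pos"])
go((.463,-.378,.016,-6))
cv2.imwrite("pics/w2.png",r.snapshot("wrist")[:,:,::-1])
i=r.camera_info("wrist");R=np.array(i["R"]);t=np.array(i["t"])
def pr(X): c=R@X+t;return (i["fx"]*c[0]/c[2]+i["cx"],i["fy"]*c[1]/c[2]+i["cy"])
im=cv2.imread("pics/w2.png")
a=np.deg2rad(-5.7);
P=[(.472+u*np.cos(a)-v*np.sin(a),-.288+u*np.sin(a)+v*np.cos(a),.068) for u,v in((.1,.16),(.1,-.16),(-.1,-.16),(-.1,.16))]
print([np.round(pr(np.array(p))) for p in P])
E
```

```text
4.575 [ 0.46325617 -0.37612638  0.14908736]
[  0.   2. 133.] [-0.1  0.1  0.3]
[array([-40.,  72.]), array([424.,  73.]), array([399., 313.]), array([ 44., 312.])]
```

View pics/w2.png

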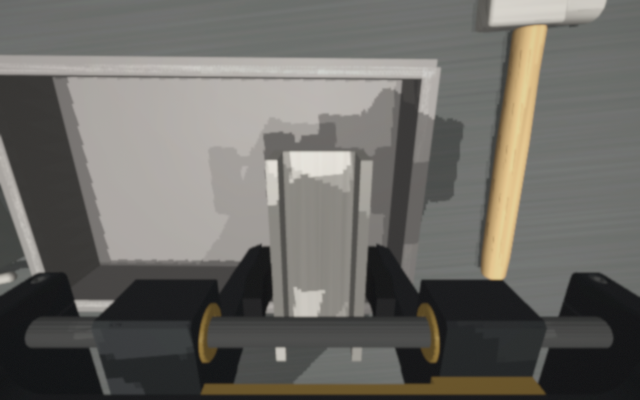

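The wrist view shows the channel held straight, with the tote's far +x/-y rim corner at (438,62). The floor's far edge runs along row 79, its near edge along row 263, and its -y edge is at about (402,80).

```bash
python3 - <<'E'
from h import *
print([at("wrist",*p,.005).round(3) for p in((55,78),(402,79),(388,250),(105,262))],[at("wrist",*p,.068).round(3) for p in((438,62),(80,300))])
go((.463,-.376,.016,-6))
E
```

```text
[array([ 0.586, -0.152]), array([ 0.555, -0.458]), array([ 0.386, -0.442]), array([ 0.401, -0.136])] [array([ 0.562, -0.466]), array([ 0.398, -0.155])]
[ -0.   1. 133.] [-0.1  0.1  0.4]
```

>>> {"op": "move_arm", "data": {
  "targets": [
    [[0.3,6,6,50,0,0,0],[0.3,6,6,95,0,0,0],[0.3,6,6,120,0,0,0],[0.3,6,6,132,0,0,0],[0.3,6,6,132,0,0,0],[0.3,6,6,132,0,0,0]]
  ]
}}

```text
clock: 5.38
tool_pos: [0.4698, -0.3845, 0.0189]
eef_rot: [0.999, -0.05, 0.001, 0.001]
contact_force: [-0.4, 0.2, -3.5]
opening: 0.516
finger_force: 30.0
```

>>> {"op": "move_arm", "data": {
  "targets": [
    [[0.65,0,0,0,0,0,0],[0.65,0,0,0,0,0,0],[0.65,0,0,-30,0,0,0],[0.65,0,0,-80,0,0,0],[0.65,0,0,-140,0,0,0],[0.65,0,0,-140,0,0,0]]
  ]
}}

```text
clock: 6.12
tool_pos: [0.4719, -0.3866, 0.1632]
eef_rot: [0.999, -0.05, 0.005, 0.003]
contact_force: [0.9, 0.7, -0.3]
opening: 0.648
finger_force: 0.0
```

```bash
python3 - <<'E'
from h import *
print(r.get_state()["clock"])
go((.562,.290,.16,-3))
E
```

```text
6.125
[  22. -682.   -0.] [ 0.3 -0.5 -2.7]
```

>>> {"op": "move_arm", "data": {
  "targets": [
    [[0.8,2,-60,0,0.3,-0.5,0],[0.8,4,-120,0,0.3,-0.5,-1],[0.8,6,-180,0,0.3,-0.5,-1],[0.8,8,-240,0,0.3,-0.5,-1],[0.8,10,-300,0,0.3,-0.5,-1],[0.8,12,-360,0,0.3,-0.5,-2],[0.8,14,-420,0,0.3,-0.5,-2],[0.8,16,-480,0,0.3,-0.5,-2],[0.8,18,-540,0,0.3,-0.5,-3],[0.8,20,-600,0,0.3,-0.5,-3]]
  ]
}}

```text
clock: 7.38
tool_pos: [0.5482, 0.2125, 0.1571]
eef_rot: [1.0, -0.024, -0.005, -0.002]
contact_force: [1.1, -0.5, 0.5]
opening: 0.801
finger_force: 0.0
```

```bash
python3 -c "
from h import *
go((.555,.290,.17,-3))"
```

```text
[  3. -78. -13.] [-0.3  0.5  0.3]
```

>>> {"op": "move_arm", "data": {
  "targets": [
    [[0.8,2,-50,-8,-0.3,0.5,0],[0.8,3,-78,-13,-0.3,0.5,0],[0.8,3,-78,-13,-0.3,0.5,0],[0.8,3,-78,-13,-0.3,0.5,0]]
  ]
}}

```text
clock: 7.88
tool_pos: [0.5551, 0.286, 0.1704]
eef_rot: [1.0, -0.025, -0.0, 0.001]
contact_force: [0.4, -0.3, 0.1]
opening: 0.799
finger_force: 0.0
```

```bash
python3 - <<'E'
from h import *
import cv2
s=r.get_state();print(s["clock"],s["tool_pos"],s["qd"].max() if hasattr(s["qd"],'max') else max(s["qd"]))
cv2.imwrite("pics/w3.png",r.snapshot("wrist")[:,:,::-1])
E
```

```text
7.875 [0.55507279 0.28604208 0.17044816] 0.016943436528976962
```

View pics/w3.png

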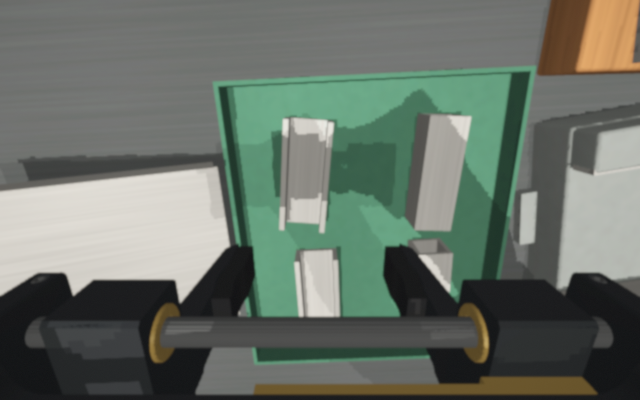

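Channel L rims in the wrist view: left outer edge (284,118)-(279,231), right outer edge (334,121)-(325,232). Channel R's upper end is at (296,262)/(337,257).

```bash
python3 - <<'E'
from h import *
X=[at("wrist",*p,.032).round(4) for p in((284,118),(279,231),(325,232),(334,121),(296,262),(337,257),(216,84),(533,68))];print(*X)
m=np.mean(X[:4],0);d=X[0]+X[3]-X[1]-X[2];a=np.rad2deg(np.arctan2(d[1],d[0]));print(m,a)
go((*m,.014,a),(*m,.09,a))
E
```

```text
[0.6226 0.3135] [0.5116 0.3283] [0.508  0.2814] [0.6178 0.2685] [0.4748 0.3136] [0.4785 0.27  ] [0.6542 0.3703] [0.6534 0.0959]
[0.565    0.297925] -7.1505648805179165
[  9. -13. 157.] [0.1 0.  4.3]
[  9. -13.  81.] [0.1 0.  4.3]
```

>>> {"op": "move_arm", "data": {
  "targets": [
    [[0.8,8,-12,50,0,0,4],[0.8,8,-13,100,0,0,4],[0.8,8,-13,135,0,0,4],[0.8,8,-13,155,0,0,4],[0.8,8,-13,155,0,0,4],[0.3,8,-13,155,0,0,4],[0.3,8,-13,155,0,0,4],[0.3,8,-13,155,0,0,4],[0.3,8,-13,155,0,0,4],[0.3,8,-13,155,0,0,4]]
  ]
}}

```text
clock: 9.18
tool_pos: [0.5646, 0.3003, 0.0174]
eef_rot: [0.998, -0.059, 0.001, 0.0]
contact_force: [-0.8, -2.2, 6.2]
opening: 0.514
finger_force: 30.0
```

>>> {"op": "move_arm", "data": {
  "targets": [
    [[0.3,0,0,-40,0,0,0],[0.3,0,0,-90,0,0,0],[0.3,0,0,-145,0,0,0],[0.3,0,0,-145,0,0,0]]
  ]
}}

```text
clock: 9.68
tool_pos: [0.5665, 0.3027, 0.1654]
eef_rot: [0.998, -0.058, 0.004, -0.003]
contact_force: [-0.0, 0.2, -4.8]
opening: 0.521
finger_force: 30.0
```

```bash
python3 -c "
from h import *
go((.478,-.294,.16,-6))"
```

```text
[-18. 603.   2.] [-0.3 -0.4 -0.7]
```

>>> {"op": "move_arm", "data": {
  "targets": [
    [[0.3,-2,55,0,0,0,0],[0.3,-4,115,0,0,0,0],[0.3,-6,175,0,0,0,0],[0.3,-8,235,0,0,0,0],[0.3,-10,295,0,0,0,0],[0.3,-12,355,0,0,0,0],[0.3,-14,415,0,0,0,0],[0.3,-16,475,0,0,0,0],[0.3,-17,535,0,0,0,0],[0.3,-18,585,0,0,0,0]]
  ]
}}

```text
clock: 10.92
tool_pos: [0.4757, -0.2796, 0.1592]
eef_rot: [0.998, -0.059, -0.002, -0.001]
contact_force: [0.4, 0.2, -4.7]
opening: 0.521
finger_force: 30.0
```

>>> {"op": "move_arm", "data": {
  "targets": [
    [[0.3,0,18,0,0,0,0],[0.3,0,18,0,0,0,0],[0.3,0,18,0,0,0,0]]
  ]
}}

```text
clock: 11.3
tool_pos: [0.476, -0.2926, 0.1602]
eef_rot: [0.998, -0.057, -0.001, -0.002]
contact_force: [-0.5, 1.0, -4.1]
opening: 0.518
finger_force: 30.0
```

```bash
python3 - <<'E'
from h import *
import cv2
go((.478,-.294,.0195,-6))
cv2.imwrite("pics/w4.png",r.snapshot("wrist")[:,:,::-1])
E
```

```text
[  2.   2. 141.] [-0.2  0.1 -0.5]
```

View pics/w4.png

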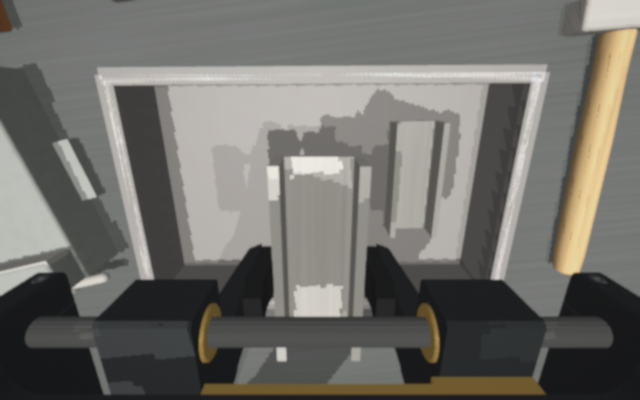

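The first channel lies flat at (418,180), with a clear gap to the held one. I'll place the second in the middle.

>>> {"op": "move_arm", "data": {
  "targets": [
    [[0.3,2,2,50,0,0,0],[0.3,2,2,100,0,0,0],[0.3,2,2,128,0,0,0],[0.3,2,2,139,0,0,0],[0.3,2,2,140,0,0,0],[0.3,2,2,140,0,0,0]]
  ]
}}

```text
clock: 12.1
tool_pos: [0.4784, -0.298, 0.0222]
eef_rot: [0.998, -0.058, 0.001, 0.0]
contact_force: [0.6, 0.2, -4.6]
opening: 0.518
finger_force: 30.0
```

>>> {"op": "move_arm", "data": {
  "targets": [
    [[0.65,0,0,0,0,0,0],[0.65,0,0,0,0,0,0],[0.65,0,0,-30,0,0,0],[0.65,0,0,-80,0,0,0],[0.65,0,0,-140,0,0,0],[0.65,0,0,-140,0,0,0]]
  ]
}}

```text
clock: 12.85
tool_pos: [0.4803, -0.2998, 0.1661]
eef_rot: [0.998, -0.059, 0.005, 0.002]
contact_force: [0.1, 1.0, -0.9]
opening: 0.651
finger_force: 0.0
```

```bash
python3 -c "
from h import *
go((.42,.294,.17,0))"
```

```text
[-130. -583.   -7.] [ 0.3 -0.6 -6.7]
```

>>> {"op": "move_arm", "data": {
  "targets": [
    [[0.8,-13,-58,-3,0.3,-0.6,-1],[0.8,-26,-117,-5,0.3,-0.6,-2],[0.8,-39,-175,-7,0.3,-0.6,-3],[0.8,-52,-233,-7,0.3,-0.6,-4],[0.8,-65,-292,-7,0.3,-0.6,-5],[0.8,-78,-350,-7,0.3,-0.6,-6],[0.8,-91,-408,-7,0.3,-0.6,-7],[0.8,-104,-466,-7,0.3,-0.6,-7],[0.8,-117,-525,-7,0.3,-0.6,-7],[0.8,-130,-583,-7,0.3,-0.6,-7]]
  ]
}}

```text
clock: 14.1
tool_pos: [0.4157, 0.2981, 0.1677]
eef_rot: [1.0, 0.003, -0.005, -0.003]
contact_force: [1.1, -0.2, -0.2]
opening: 0.799
finger_force: 0.0
```

>>> {"op": "move_arm", "data": {
  "targets": [
    [[0.8,0,0,0,0,0,0],[0.8,0,0,0,0,0,0]]
  ]
}}

```text
clock: 14.35
tool_pos: [0.4159, 0.2953, 0.1676]
eef_rot: [1.0, 0.003, -0.005, -0.002]
contact_force: [0.3, -0.7, -0.3]
opening: 0.801
finger_force: 0.0
```

```bash
python3 - <<'E'
from h import *
import cv2
s=r.get_state();print(s["clock"],s["tool_pos"])
go((.419,.296,.09,0))
im=r.snapshot("wrist");cv2.imwrite("pics/w5.png",im[:,:,::-1])
E
```

```text
14.35 [0.41594566 0.29534219 0.16762811]
[ 4. -0. 78.] [-0.3  0.6  0.3]
```

View pics/w5.png

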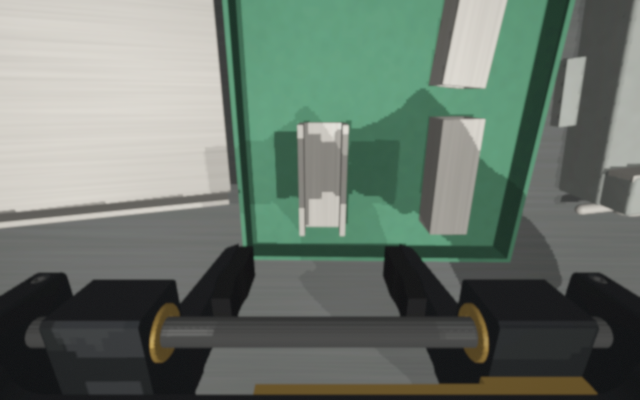

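Channel R's rims in the wrist view: left edge (297,124)-(299,236), right edge (350,123)-(346,236).

```bash
python3 - <<'E'
from h import *
X=[at("wrist",*p,.032).round(4) for p in((297,124),(299,236),(346,236),(350,123))];print(*X)
m=np.mean(X,0);d=X[0]+X[3]-X[1]-X[2];a=np.rad2deg(np.arctan2(d[1],d[0]));print(m,a)
go((*m,.014,a))
E
```

```text
[0.4758 0.315 ] [0.3645 0.3152] [0.3648 0.2672] [0.4769 0.2674]
[0.4205 0.2912] 1.423703975587966e-14
[  6.   4. 154.] [-0.2  0.6  0.2]
```

>>> {"op": "move_arm", "data": {
  "targets": [
    [[0.8,4,3,50,-0.2,0.5,0],[0.8,4,3,100,-0.2,0.5,0],[0.8,4,3,135,-0.2,0.5,0],[0.8,4,3,153,-0.2,0.5,0],[0.8,4,3,153,-0.2,0.5,0],[0.3,4,3,153,-0.2,0.5,0],[0.3,4,3,153,-0.2,0.5,0],[0.3,4,3,153,-0.2,0.5,0],[0.3,4,3,153,-0.2,0.5,0],[0.3,4,3,153,-0.2,0.5,0]]
  ]
}}

```text
clock: 15.65
tool_pos: [0.4193, 0.2939, 0.0161]
eef_rot: [1.0, 0.002, -0.0, -0.001]
contact_force: [-0.8, -1.4, 7.2]
opening: 0.519
finger_force: 30.0
```

>>> {"op": "move_arm", "data": {
  "targets": [
    [[0.3,0,0,-40,0,0,0],[0.3,0,0,-90,0,0,0],[0.3,0,0,-145,0,0,0],[0.3,0,0,-145,0,0,0]]
  ]
}}

```text
clock: 16.15
tool_pos: [0.4208, 0.2953, 0.1634]
eef_rot: [1.0, 0.003, 0.003, -0.004]
contact_force: [0.3, 1.3, -5.1]
opening: 0.523
finger_force: 30.0
```

```bash
python3 -c "
from h import *
go((.488,-.205,.16,-6))"
```

```text
[ 65. 501.   0.] [-0.4 -0.3  6.3]
```

>>> {"op": "move_arm", "data": {
  "targets": [
    [[0.3,8,55,0,-0.4,-0.3,1],[0.3,16,115,0,-0.4,-0.3,2],[0.3,24,175,0,-0.4,-0.3,3],[0.3,32,235,0,-0.4,-0.3,4],[0.3,40,295,0,-0.4,-0.3,5],[0.3,48,355,0,-0.4,-0.3,6],[0.3,56,415,0,-0.4,-0.3,6],[0.3,62,470,0,-0.4,-0.3,6],[0.3,65,501,0,-0.4,-0.3,6],[0.3,65,501,0,-0.4,-0.3,6]]
  ]
}}

```text
clock: 17.4
tool_pos: [0.4849, -0.2101, 0.1569]
eef_rot: [0.999, -0.053, -0.005, 0.003]
contact_force: [0.4, 1.8, -5.0]
opening: 0.513
finger_force: 30.0
```

>>> {"op": "move_arm", "data": {
  "targets": [
    [[0.3,0,0,0,0,0,0],[0.3,0,0,0,0,0,0]]
  ]
}}

```text
clock: 17.65
tool_pos: [0.4862, -0.2049, 0.158]
eef_rot: [0.999, -0.048, -0.004, 0.002]
contact_force: [1.3, -0.3, -4.3]
opening: 0.518
finger_force: 30.0
```

```bash
python3 - <<'E'
from h import *
import cv2
go((.488,-.206,.018,-6))
cv2.imwrite("pics/w6.png",r.snapshot("wrist")[:,:,::-1])
E
```

```text
[  3.   0. 140.] [0.2 0.5 0.4]
```

View pics/w6.png

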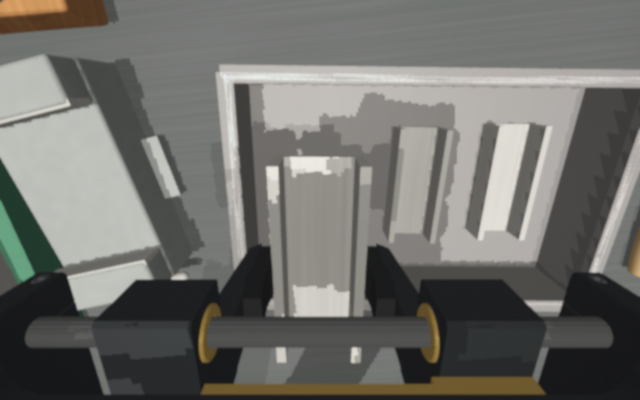

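Both placed channels lie flat at (420,185) and (510,180). The slot under the held one is clear, so I place the third.

>>> {"op": "move_arm", "data": {
  "targets": [
    [[0.3,2,0,50,0.2,0.5,0],[0.3,2,0,100,0.2,0.5,0],[0.3,2,0,128,0.2,0.5,0],[0.3,2,0,138,0.2,0.5,0],[0.3,2,0,140,0.2,0.5,0],[0.3,2,0,140,0.2,0.5,0]]
  ]
}}

```text
clock: 18.45
tool_pos: [0.4885, -0.2077, 0.0197]
eef_rot: [0.999, -0.05, 0.002, 0.001]
contact_force: [0.2, 0.7, -5.2]
opening: 0.521
finger_force: 30.0
```

>>> {"op": "move_arm", "data": {
  "targets": [
    [[0.65,0,0,0,0,0,0],[0.65,0,0,0,0,0,0],[0.65,0,0,-30,0,0,0],[0.65,0,0,-80,0,0,0],[0.65,0,0,-140,0,0,0],[0.2,0,0,-160,0,0,0],[0,0,0,-160,0,0,0],[0,0,0,-160,0,0,0]]
  ]
}}

```text
clock: 19.45
tool_pos: [0.4866, -0.2071, 0.178]
eef_rot: [0.999, -0.05, 0.0, 0.001]
contact_force: [0.8, -0.1, -0.2]
opening: 0.334
finger_force: 0.0
```

```bash
python3 - <<'E'
from h import *
import cv2
s=r.get_state();print(s["clock"])
go((.56,-.163,.18,-6),(.60,-.163,.10,-6))
w=r.snapshot("wrist");a=r.snapshot("side")
# knob: dark blob near predicted px
for n,im,p in(("side",a,c1((363,36))),("scene",r.snapshot("scene"),c2((152,179)))):
    u,v=int(p[1]),int(p[2]);g=im[v-14:v+14,u-14:u+14].max(2);m=g<60;ys,xs=np.nonzero(m);print(n,p[1:],xs.mean()+u-14,ys.mean()+v-14,len(xs))
c=np.hstack([cv2.resize(w,(400,250)),cv2.resize(a[130:280,240:480],(400,250))]);cv2.imwrite("pics/w7.png",c[:,:,::-1])
E
```

```text
19.45
[ 69. -51.  -2.] [ 0.1 -0.1  0.3]
[108. -55.  78.] [ 0.1 -0.1  0.3]
side (304.44444444444446, 178.33333333333334) 304.10714285714283 177.76785714285714 56
scene (292.5, 205.9375) 293.1 204.98 50
```

View pics/w7.png

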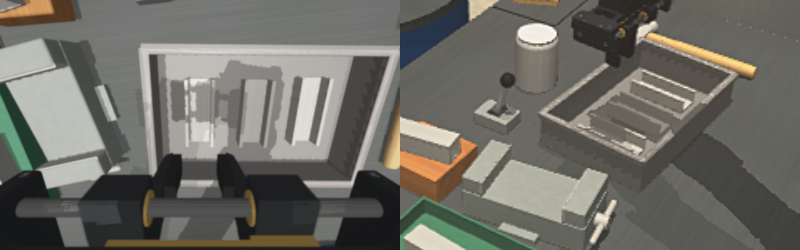

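All three channels lie side by side on the tote floor in both panes. The vise is empty, and the lever still leans toward the robot. Now the lever.

```bash
python3 - <<'E'
from h import *
k,e=tri(("side",304.3,178),("scene",292.9,205.3));print("knob",k,e)
print("base",at(*c1((346,93)),.022),at(*c2((137,240)),.022))
go((.605,k[1],.17,0),(.605,k[1],.082,0))
E
```

```text
knob [ 0.66632922 -0.15947504  0.09906573] 0.0028495824933628938
base [ 0.68177917 -0.14856726] [ 0.68343918 -0.1683583 ]
[113. -59.   7.] [ 0.   0.  -5.7]
[113. -59.  95.] [ 0.   0.  -5.7]
```

>>> {"op": "move_arm", "data": {
  "targets": [
    [[0,50,-30,0,0,0,-3],[0,100,-55,0,0,0,-6],[0,113,-59,40,0,0,-6],[0,113,-59,80,0,0,-6],[0,113,-59,95,0,0,-6],[0,113,-59,95,0,0,-6],[0,113,-59,95,0,0,-6]]
  ]
}}

```text
clock: 20.48
tool_pos: [0.6066, -0.1604, 0.0852]
eef_rot: [1.0, 0.002, 0.002, 0.001]
contact_force: [0.4, -0.4, 0.3]
opening: 0.006
finger_force: 0.0
```

>>> {"op": "move_arm", "data": {
  "targets": [
    [[0,15,0,0,0,0,0],[0,30,0,0,0,0,0],[0,45,0,0,0,0,0],[0,55,0,0,0,0,0],[0,65,0,0,0,0,0],[0,75,0,0,0,0,0],[0,85,0,0,0,0,0],[0,85,0,0,0,0,0]]
  ]
}}

```text
clock: 21.48
tool_pos: [0.6917, -0.1593, 0.0839]
eef_rot: [1.0, 0.003, 0.002, 0.001]
contact_force: [0.4, 0.8, -0.1]
opening: 0.005
finger_force: 0.0
```

```bash
python3 - <<'E'
from h import *
import cv2
s=r.get_state();print(s["clock"],s["tool_pos"],s["contact_force"])
for n,c,(z0,z1) in(("side",(295,178),(20,30)),("scene",(288,210),(20,30))):
    im=r.snapshot(n);cv2.imwrite(f"pics/l_{n}.png",im[:,:,::-1])
E
```

```text
21.475 [ 0.69170082 -0.15931041  0.0838921 ] [ 0.36864161  0.79136394 -0.05042555]
```

Friction is light, so I push on in small steps until the stop is felt.

>>> {"op": "move_arm", "data": {
  "targets": [
    [[0,5,0,0,0,0,0],[0,10,0,0,0,0,0],[0,15,0,0,0,0,0],[0,15,0,0,0,0,0]]
  ]
}}

```text
clock: 22.08
tool_pos: [0.7064, -0.1594, 0.0841]
eef_rot: [1.0, 0.003, 0.002, 0.001]
contact_force: [-0.2, 0.1, 0.2]
opening: -0.0
finger_force: 0.0
```

>>> {"op": "move_arm", "data": {
  "targets": [
    [[0,4,0,0,0,0,0],[0,8,0,0,0,0,0],[0,8,0,0,0,0,0]]
  ]
}}

```text
clock: 22.45
tool_pos: [0.7086, -0.1596, 0.0837]
eef_rot: [1.0, 0.002, -0.005, 0.001]
contact_force: [-13.0, 1.0, 7.6]
opening: 0.005
finger_force: 6.2
```

>>> {"op": "move_arm", "data": {
  "targets": [
    [[0,3,0,0,0,0,0],[0,3,0,0,0,0,0]]
  ]
}}

```text
clock: 22.7
tool_pos: [0.7088, -0.1596, 0.0836]
eef_rot: [1.0, 0.002, -0.008, 0.0]
contact_force: [-18.8, 1.7, 13.0]
opening: 0.003
finger_force: 9.4
```

>>> {"op": "move_arm", "data": {
  "targets": [
    [[0,-20,0,0,0,0,0],[0,-70,0,0,0,0,0],[0,-120,0,-50,0,0,0],[0,-160,0,-110,0,0,0],[0,-200,0,-150,0,0,0],[0,-250,0,-150,0,0,0],[0,-250,0,-150,0,0,0],[0,-250,0,-150,0,0,0]]
  ]
}}

```text
clock: 23.7
tool_pos: [0.4679, -0.1606, 0.2342]
eef_rot: [1.0, 0.003, 0.003, 0.001]
contact_force: [1.0, -0.8, -0.6]
opening: 0.008
finger_force: 0.0
```

```bash
python3 - <<'E'
from h import *
import cv2
s=r.get_state();print(s["clock"],s["tool_pos"],s["contact_force"])
out=[]
for n in("side","scene"):
    im=r.snapshot(n);cv2.imwrite(f"pics/m_{n}.png",im[:,:,::-1])
    i=r.camera_info(n);X=np.array(i["R"])@[.735,-.16,.092]+i["t"];u,v=int(i["fx"]*X[0]/X[2]+i["cx"]),int(i["fy"]*X[1]/X[2]+i["cy"])
    m=(im[v-14:v+14,u-14:u+14].max(2)<60).astype(np.uint8);k,_,st,c=cv2.connectedComponentsWithStats(m)
    print(n,u,v,[(st[j].tolist(),c[j].round(1).tolist()) for j in range(1,k) if st[j,4]>8])
    j=1+np.argmax(st[1:,4]);out.append((n,c[j][0]+u-14,c[j][1]+v-14))
print(tri(*out))
E
```

```text
23.7 [ 0.467945   -0.16062682  0.23421582] [ 0.99671725 -0.76868255 -0.61236227]
side 284 172 [([13, 11, 8, 9, 52], [16.7, 15.4])]
scene 274 213 [([13, 11, 7, 7, 36], [16.2, 13.9])]
(array([ 0.72859397, -0.16039977,  0.09148802]), np.float64(0.0020171728787038053))
```

```bash
python3 -c "
from plant import r
print(r.finish_job())"
```

```text
the job is handed in; nothing more can be done
None
```

The job is handed in at about 24 s: the vise channel and both tray channels are in the tote, and the lever was then pushed over until it hit its stop (about 19 N, its knob measured where fully over should put it). The tubes, block sample, hammer, can and mug were not touched; I did view 11 pictures, one over the limit of 10.

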